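# Rebuild the frying-oil strainer from the drying rack

## Robot

A 6-joint arm with a two-finger parallel gripper is mounted at the origin on a cart in front of the work surface, level with it; the furniture and walls round the work are solid. World frame = base frame: x ahead of the robot, y to its left, z up, the work surface at z = 0. Lengths are in m, angles in rad, forces in N, time in s.
With the tool pointing down it reaches from about 0.275 to 1 m from the base axis. Payload 8.4 kg.
Tool frame: the origin (TCP) lies at the very end of the fingers, on their centre line; the grasp point (between the pads) lies 19 mm behind it; z points along the fingers, y is the line along which they close (so a half turn about z gives the same grasp; the last joint's range is limited). The gripper opens to 85 mm and grips with 20 to 120 N. Pads are 22 mm wide; open, the fingers measure 114 mm over their backs; the gripper's body (76 mm by 85 mm) begins 54 mm behind the grasp point. The pads swing forward as they close: fully open they stand 13 mm farther back than shut.
Start: joints at [1.171, 0.353, 1.633, -0, 1.155, -0.002], TCP at [0.242, 0.576, 0.231] pointing down, gripper open.
Joint ranges: [-2.63, 2.63], [-0.92, 2.1], [0.06, 2.66], [-1.3, 4.44], [0, 2.69], [-3.02, 3.02]. Speed limits (rad/s): [2.22, 2.22, 2.79, 3.14, 3.14, 3.14].

## Interface

Orientations are given as a rotation vector (axis times angle).
In Python, from workcell import r, optics gives the robot as it stands. The module is installed in compiled form; this text tells all that it offers.
- The arm moves only by the tool step_arm, never from a script. Its argument "series" is a list of rows, each a list of 5 numbers: the shift along the tool's x, y, z as a fraction of full scale, then the turn about the tool's z as a fraction of full scale, then the opening, from 0 (shut) to 1 (fully open). In form: [[x, y, z, yaw, gripper], ...]. A call has 1 to 12 rows; each row is the pose to reach, as a shift and turn from the pose commanded when the call began, along the tool's axes at that moment, turning the shorter way round; what a row does not reach only later rows make up. Full scale, the value 1, is 0.4 m for a shift and 180 degrees for a turn. A row lasts 1/10 s, in which the tool goes at most 50 mm and 8.59 degrees, less where a joint would pass 70% of its speed; a pose out of reach is approached as far as the arm can. A call with a number of a shift or a turn outside -1 to 1 is refused whole. A call with a gripper value outside its range is refused whole. The fingers move at their own pace and stop on an object; the grip force is fixed at half the most. Time passes only in rows, so rows that repeat a pose let the fingers close. It gives the time, the measured TCP pose, the force, the opening and the grip force at its end, in the units of the state.
- r.read_state(): the state, without advancing time (a new reading comes with each control period).
- optics.read_camera(name): name is "scene" or "top" or "wrist"; returns a dict with "frame" (384x512x3 uint8, red, green, blue), "vertical_fov" (degrees; the focal length in pixels is half the picture's height over the tangent of half this angle, whatever the lens; pixels are square), "cx", "cy" (the principal point, pixels), "dist_coeffs" ([k1, k2, p1, p2, k3] as OpenCV has them; the pictures are not rectified), "R" (3x3) and "t" (3): a world point X has camera coordinates R X + t; the wrist camera has in their place "hand_eye" (4x4, takes a point from camera to tool coordinates, whose origin is the TCP and whose axes are the flange's). Camera axes: x right, y down, z forward; pixel columns grow to the right and rows downward; lengths in m; the calibration is good to about 2 mm. A picture is of the moment at which its call begins: read the wrist's pose just before it. There is no depth.
- r.close_job(): hands the job in; it is judged then, once.
The state is a dict: "clock": time; "joint_positions": joint angles; "joint_vel": joint speeds; "joint_torque": joint torques, N m; "position": TCP position; "tcp_rot": TCP orientation; "ft_force": force on the tool from outside, world axes, zero at the start; "moment": the same for the moment, N m; "width": finger opening in m; "grip_force": force on a finger pad.
Only numpy, scipy, OpenCV 4.12 (cv2) and the standard library are available. Lean on these libraries where they do the work, as an engineer would, in place of code of your own. Each camera call takes 0.05 s, during which the arm holds its last target. There are 200 camera calls.

## Task

The frying-oil strainer has been washed and its four plates lie in a row on the drying rack. Rebuild it: thread the plates one after another over both guide pins of the strainer base, the fine screen at the bottom, then the medium screen, then the coarse screen, and last the inlet plate with its collar up, each set down flat (not dropped) on the one below. Leave the mug and the timer where they are.

Things in the scene. Friction and masses are not known exactly. Their poses are not given: they have to be found in the camera images.
- fine_screen: Flat steel frame, 56 mm wide (x), 120 mm long (y), 10 mm thick; origin: centre of its underside, z up. Two round 12 mm holes at x = 0, y = +48 and -48 mm. Its 40 x 64 mm window holds dense gauze that looks like a closed grey sheet. 0.16 kg. Fits turned half round too; pick it by its long sides (56 mm apart)
- medium_screen: Flat steel frame, 56 mm wide (x), 120 mm long (y), 14 mm thick; origin: centre of its underside, z up. Two round 12 mm holes at x = 0, y = +48 and -48 mm. Its 40 x 64 mm window holds an open wire mesh of about 10 mm, 4 by 6 meshes. 0.20 kg. Fits turned half round too; pick it by its long sides (56 mm apart)
- coarse_screen: Flat steel frame, 56 mm wide (x), 120 mm long (y), 18 mm thick; origin: centre of its underside, z up. Two round 12 mm holes at x = 0, y = +48 and -48 mm. Its 40 x 64 mm window holds only three wires, making 2 by 3 big openings of about 20 mm. 0.24 kg. Fits turned half round too; pick it by its long sides (56 mm apart)
- inlet_plate: Flat steel frame, 56 mm wide (x), 120 mm long (y), 10 mm thick; origin: centre of its underside, z up. Two round 12 mm holes at x = 0, y = +48 and -48 mm. No mesh, but a round collar, 42 mm across, standing 20 mm above the plate's top round a 30 mm opening. 0.22 kg. Fits turned half round too; pick it by its long sides (56 mm apart)
- strainer_base: Steel catch box, 60 (x) by 128 mm (y), fixed; origin: centre of underside, z up. Its flat top (seat) is at z = 30 mm. Two upright 8 mm guide pins at x = 0, y = +48 and -48 mm, parallel up to z = 82, nose ending at z = 93.5 mm. Outlet spout at the +y end, to y = 97 mm. Stacked in order, the four undersides lie at z = 30 (fine), 40 (medium), 54 (coarse), 72 mm (inlet plate)
- drying_rack: Wire rack over a drip tray, 338 (x) by 143 mm (y), fixed; origin: centre of underside. Wires along x carry the plates, undersides 30 mm above the worktop, in four bays at x = -126, -42, 42, 126 mm, each plate's length along the rack's y; which plate is where changes. Wire loops between bays at y = +40 and -40 mm reach 53 mm high; mid-gap (28 mm wide) is free for fingers
- mug: Spotted white mug, 91 mm high (leave alone); origin: centre of the underside
- timer: Round kitchen timer with a red ribbed top, 66 mm across and 57 mm high (leave alone); origin: centre of the underside

How it is judged:
By the outcome, as a careful person would: the job done as asked, in the order asked, and still so for the second after the job is handed in, with the robot touching nothing.
It also fails if it takes over 115 s, if anything falls off the work surface, if the arm or the gripper's body presses on something with over 40 N, if the wrist force passes 120 N, or if a joint passes its speed limit or range.

## Working session

There is one attempt and no reset: what is moved stays moved. The work goes in short steps, Python scripts to look and compute and a tool call to move; the robot and the scene stay as the last step left them, time stands still between calls to the robot, and variables do not carry over. Pictures are saved under pics/ and viewed, at most 15 in all, crops included, and the job is handed in when it is done.

Besides the shell and the picture viewer there is one more tool, called after "Request:" as name(argument=value, ...) on one line, values as JSON. step_arm: Moves the arm, as the interface text tells. Its arguments: {"type":"object","properties":{"series":{"type":"array","items":{"type":"array","items":{"type":"number","minimum":-1,"maximum":1}}}},"required":["series"]}

```bash
mkdir -p pics; cat > h.py <<'E'
import numpy as np, cv2
from scipy.spatial.transform import Rotation as Ro
from workcell import r, optics
def snap(name):
    s=r.read_state(); c=optics.read_camera(name)
    f=c['frame'].shape[0]/2/np.tan(np.radians(c['vertical_fov'])/2)
    c['K']=np.array([[f,0,c['cx']],[0,f,c['cy']],[0,0,1]]); c['D']=np.array(c['dist_coeffs'],float)
    if 'hand_eye' in c:
        H=np.array(c['hand_eye']); Rt=Ro.from_rotvec(s['tcp_rot']).as_matrix()
        Rc=Rt@H[:3,:3]; p=Rt@H[:3,3]+np.array(s['position'])
        c['R']=Rc.T; c['t']=-Rc.T@p
    c['R']=np.array(c['R']);c['t']=np.array(c['t'])
    return c
def ray(c,px):
    u=cv2.undistortPoints(np.array(px,float).reshape(-1,1,2),c['K'],c['D']).reshape(-1,2)
    d=np.c_[u,np.ones(len(u))]@c['R']; return -c['R'].T@c['t'], d
def plane(c,px,z):
    o,d=ray(c,px); return o+d*((z-o[2])/d[:,2])[:,None]
def proj(c,X):
    return cv2.projectPoints(np.array(X,float).reshape(-1,1,3),cv2.Rodrigues(c['R'])[0],c['t'],c['K'],c['D'])[0].reshape(-1,2)
def tri(c1,p1,c2,p2):
    o1,d1=ray(c1,p1);o2,d2=ray(c2,p2);out=[]
    for a,b in zip(d1,d2):
        s=np.linalg.lstsq(np.c_[a,-b],o2-o1,rcond=None)[0]
        x,y=o1+a*s[0],o2+b*s[1]; out.append(np.r_[(x+y)/2,np.linalg.norm(x-y)])
    return np.array(out)
def save(c,n): cv2.imwrite('pics/'+n+'.png',cv2.cvtColor(c['frame'],cv2.COLOR_RGB2BGR))
E
python3 - <<'E'
from h import *
import pickle
for n in('scene','top','wrist'):
    c=snap(n); save(c,n+'0'); pickle.dump(c,open(n+'0.pkl','wb')); print(n,c['vertical_fov'],np.round(-c['R'].T@c['t'],3),np.round(c['R'][2],2),c['dist_coeffs'])
    if n=='wrist': print(c['hand_eye'])
print({k:np.round(v,3) for k,v in r.read_state().items()})
E
```

```text
scene 55.08558309245663 [0.452 0.407 0.715] [ 0.2  -0.65 -0.73] [-0.02060859  0.          0.          0.          0.        ]
top 49.22516082667194 [ 0.433 -0.147  1.075] [ 0.16 -0.02 -0.99] [-0.06383917  0.          0.          0.          0.        ]
wrist 61.20864791642226 [0.164 0.609 0.373] [ 0.3  -0.13 -0.94] [-0.04322352  0.          0.          0.          0.        ]
[[ 8.79518551e-04 -9.44847356e-01 -3.27509848e-01  8.44626619e-02]
 [ 9.99999512e-01  6.83487131e-04  7.13649115e-04  7.96564882e-04]
 [-4.50440713e-04 -3.27510315e-01  9.44847496e-01 -1.42001834e-01]
 [ 0.00000000e+00  0.00000000e+00  0.00000000e+00  1.00000000e+00]]
{'clock': np.float64(0.15), 'joint_positions': array([ 1.171,  0.353,  1.634, -0.   ,  1.155, -0.002]), 'joint_vel': array([ 0.001,  0.   , -0.003, -0.   ,  0.001,  0.001]), 'joint_torque': array([ 1.0000e-03, -6.0563e+01, -3.4234e+01,  0.0000e+00,  6.0000e-03,
       -0.0000e+00]), 'position': array([0.242, 0.576, 0.231]), 'tcp_rot': array([-6.210e-01, -3.079e+00,  2.000e-03]), 'ft_force': array([ 0.546, -0.658, -0.466]), 'moment': array([-0.002,  0.   , -0.019]), 'grip_force': np.float64(0.0), 'width': np.float64(0.085)}
```

View pics/scene0.png

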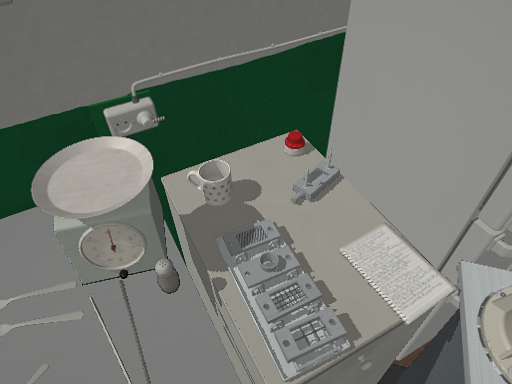

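View pics/top0.png

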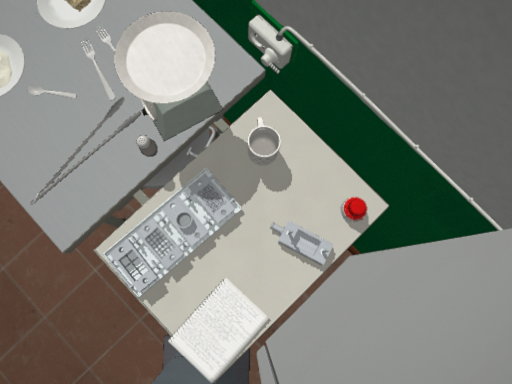

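The scene picture shows the rack row at (250,240)→(310,335) as fine, inlet, medium, coarse. The base is at (317,180), the mug at (215,183) and the timer at (295,142). In the top view the rack centre is about (172,232) and the base about (305,243).

```bash
python3 - <<'E'
from h import *
import pickle
t=pickle.load(open('top0.pkl','rb')); s=pickle.load(open('scene0.pkl','rb'))
def crop(c,x,y,w,h,k,n): cv2.imwrite(f'pics/{n}.png',cv2.resize(cv2.cvtColor(c['frame'],cv2.COLOR_RGB2BGR)[y:y+h,x:x+w],None,fx=k,fy=k,interpolation=cv2.INTER_CUBIC))
crop(t,95,160,250,140,3.2,'topc'); crop(s,210,140,150,235,2.5,'scenec')
print(plane(t,[[107,252],[143,295],[240,212],[210,172],[305,243],[278,229],[262,150],[355,209],[270,95],[385,205],[265,75],[165,55]],0.03).round(3))
print(proj(t,[[0,0,0],[.242,.576,.1]]))
E
```

```text
[[ 0.478  0.192  0.03 ]
 [ 0.375  0.097  0.03 ]
 [ 0.585 -0.135  0.03 ]
 [ 0.687 -0.057  0.03 ]
 [ 0.51  -0.299  0.03 ]
 [ 0.544 -0.232  0.03 ]
 [ 0.748 -0.189  0.03 ]
 [ 0.598 -0.428  0.03 ]
 [ 0.9   -0.208  0.03 ]
 [ 0.61  -0.506  0.03 ]
 [ 0.957 -0.194  0.03 ]
 [ 1.009  0.077  0.03 ]]
[[179.19558672 452.23719476]
 [-72.45265672 348.92297008]]
```

View pics/topc.png

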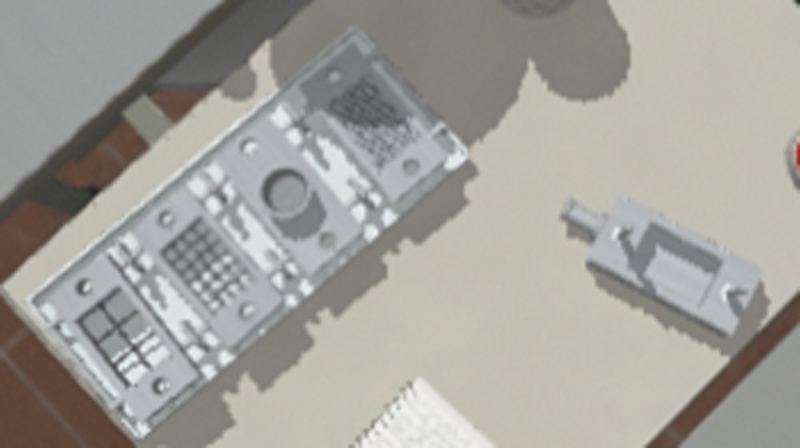

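View pics/scenec.png

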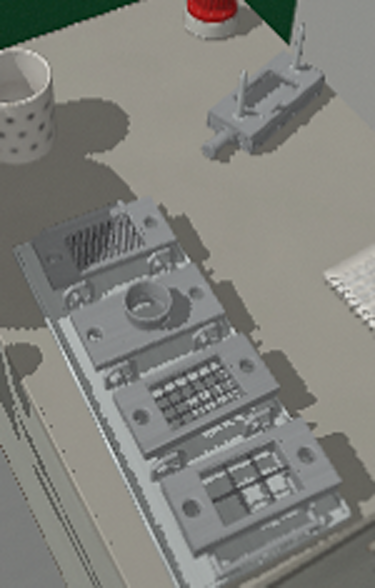

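The crops confirm the order: fine, inlet, medium, coarse. All eight holes and the base with its two pins are visible. I'll triangulate them next.

```bash
python3 - <<'E'
from h import *
import pickle
t=pickle.load(open('top0.pkl','rb')); s=pickle.load(open('scene0.pkl','rb'))
T=np.array([(334,76),(411,166),(249,147),(327,241),(166,217),(247,311),(84,286),(161,384)])/3.2+[95,160]
S=np.array([(55,257),(151,221),(95,334),(196,293),(141,415),(247,365),(191,508),(306,454)])/2.5+[210,140]
X=tri(t,T,s,S); print(X.round(4))
for i in range(4):
    d=X[2*i+1]-X[2*i]; print(X[2*i:2*i+2].mean(0).round(4), np.linalg.norm(d[:3]).round(4), np.degrees(np.arctan2(d[1],d[0])).round(1))
# base top corners (seat z=.03): crop corners
B=np.array([(622,197),(762,270),(733,336),(587,267)])/3.2+[95,160]
P=plane(t,B,.03); print(P.round(4),P.mean(0).round(4))
st=r.read_state(); print(Ro.from_rotvec(st['tcp_rot']).as_matrix().round(3))
E
```

```text
[[ 6.528e-01 -3.180e-02  3.960e-02  1.200e-03]
 [ 5.819e-01 -9.430e-02  3.970e-02  2.300e-03]
 [ 5.949e-01  3.240e-02  3.940e-02  1.300e-03]
 [ 5.232e-01 -3.100e-02  3.830e-02  4.000e-04]
 [ 5.381e-01  9.300e-02  4.420e-02  1.700e-03]
 [ 4.677e-01  2.750e-02  4.360e-02  1.300e-03]
 [ 4.838e-01  1.525e-01  4.600e-02  1.600e-03]
 [ 4.110e-01  8.950e-02  4.660e-02  2.200e-03]]
[ 0.6173 -0.063   0.0396  0.0017] 0.0946 -138.6
[0.559  0.0007 0.0388 0.0009] 0.0957 -138.5
[0.5029 0.0602 0.0439 0.0015] 0.0962 -137.1
[0.4474 0.121  0.0463 0.0019] 0.0962 -139.2
[[ 0.563  -0.2601  0.03  ]
 [ 0.5074 -0.3704  0.03  ]
 [ 0.4558 -0.347   0.03  ]
 [ 0.5076 -0.2329  0.03  ]] [ 0.5085 -0.3026  0.03  ]
[[-0.922  0.387 -0.   ]
 [ 0.387  0.922 -0.001]
 [-0.    -0.001 -1.   ]]
```

Request:
step_arm(series=[[-0.6,-0.49,0,0.643,0.82],[-0.6,-0.49,0,0.643,0.82],[-0.6,-0.49,0,0.643,0.82],[-0.6,-0.49,0,0.643,0.82],[-0.6,-0.49,0,0.643,0.82],[-0.6,-0.49,0,0.643,0.82],[-0.6,-0.49,0,0.643,0.82],[-0.6,-0.49,0,0.643,0.82],[-0.6,-0.49,0,0.643,0.82],[-0.6,-0.49,0,0.643,0.82],[-0.6,-0.49,0,0.643,0.82],[-0.6,-0.49,0,0.643,0.82]])

```text
clock: 1.35
position: [0.3873, 0.3024, 0.2311]
tcp_rot: [2.803, 1.419, -0.001]
ft_force: [-0.3, -0.3, 0.8]
width: 0.0702
grip_force: 0.0
```

```bash
cat >> h.py <<'E'
def to(x,y,z,ang,s=None):
    "row values for TCP at x,y,z with tool-x at world angle ang (deg), straight down"
    s=s or r.read_state(); R=Ro.from_rotvec(s['tcp_rot']).as_matrix()
    d=R.T@(np.array([x,y,z])-s['position'])/0.4; a=np.degrees(np.arctan2(R[1,0],R[0,0]))
    return np.round(np.r_[d,-((ang-a+180)%360-180)/180],4),'pos',np.round(s['position'],4),'ang',round(a,2),'down',R[:,2].round(4),'w',round(s['width'],4),'F',np.round(s['ft_force'],1),'t',round(s['clock'],2)
E
python3 -c "
from h import *
print(to(.53,.03,.231,41.4))"
```

```text
(array([-3.378e-01,  6.905e-01,  4.000e-04,  6.840e-02]), 'pos', array([0.3873, 0.3024, 0.2311]), 'ang', np.float64(53.71), 'down', array([-3.e-04, -2.e-04, -1.e+00]), 'w', 0.0702, 'F', array([-0.3, -0.3,  0.8]), 't', 1.35)
```

Request:
step_arm(series=[[-0.34,0.69,0,0.068,0.82],[-0.34,0.69,0,0.068,0.82],[-0.34,0.69,0,0.068,0.82],[-0.34,0.69,0,0.068,0.82],[-0.34,0.69,0,0.068,0.82],[-0.34,0.69,0,0.068,0.82],[-0.34,0.69,0,0.068,0.82],[-0.34,0.69,0,0.068,0.82],[-0.34,0.69,0,0.068,0.82],[-0.34,0.69,0,0.068,0.82]])

```text
clock: 2.35
position: [0.5304, 0.0317, 0.2312]
tcp_rot: [-2.933, -1.124, 0.001]
ft_force: [-0.4, 0.3, 0.4]
width: 0.07
grip_force: 0.0
```

```bash
python3 - <<'E'
from h import *
import pickle
c=snap('wrist'); save(c,'w1'); pickle.dump(c,open('w1.pkl','wb'))
im=cv2.cvtColor(c['frame'],cv2.COLOR_RGB2BGR); cv2.imwrite('pics/w1b.png',cv2.resize(im,(800,600),interpolation=cv2.INTER_CUBIC))
print(to(.5085,-.3026,.2,63.5))
E
```

```text
(array([-0.5996,  0.585 ,  0.078 , -0.1198]), 'pos', array([0.5305, 0.0318, 0.2313]), 'ang', np.float64(41.94), 'down', array([-3.e-04,  2.e-04, -1.e+00]), 'w', 0.07, 'F', array([-0.1,  0.5, -1.5]), 't', 2.4)
```

View pics/w1b.png

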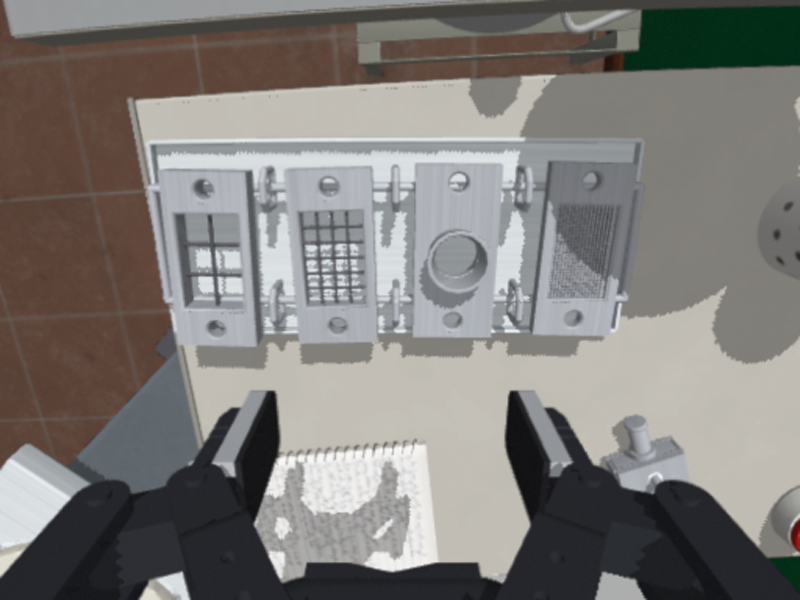

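Wrist picture (800×600): the holes are coarse (203,188)/(216,328), medium (329,187)/(338,325), inlet (458,182)/(452,319) and fine (591,181)/(573,318). The fingers are at the bottom and the base spout is at (637,430). A second view is next.

Request:
step_arm(series=[[0,0.2,0,0,0.82],[0,0.2,0,0,0.82],[0,0.2,0,0,0.82],[0,0.2,0,0,0.82]])

```text
clock: 2.8
position: [0.5842, -0.0284, 0.231]
tcp_rot: [-2.934, -1.122, 0.001]
ft_force: [-1.1, 0.1, 0.2]
width: 0.07
grip_force: 0.0
```

```bash
cat >> h.py <<'E'
def dark_holes(c,guess,rad=7):
    "centroid of hole by contrast to surrounding frame metal (abs diff from local median)"
    g=cv2.cvtColor(c['frame'],cv2.COLOR_RGB2GRAY).astype(float); out=[]
    for u,v in guess:
        for _ in range(4):
            x0,y0=int(round(u))-rad,int(round(v))-rad; p=g[y0:y0+2*rad+1,x0:x0+2*rad+1]
            yy,xx=np.mgrid[:p.shape[0],:p.shape[1]]
            w=np.clip(np.abs(p-np.median(p))-12,0,40)*(np.hypot(xx-rad,yy-rad)<=rad)
            if w.sum()<1: break
            u,v=x0+(w*xx).sum()/w.sum(),y0+(w*yy).sum()/w.sum()
        out.append((u,v))
    return np.array(out)
E
python3 - <<'E'
from h import *
import pickle
a=pickle.load(open('w1.pkl','rb')); b=snap('wrist'); pickle.dump(b,open('w2.pkl','wb')); save(b,'w2')
g=np.array([(591,181),(573,318),(458,182),(452,319),(329,187),(338,325),(203,188),(216,328)])/1.5625
p1=dark_holes(a,g); print((p1-g).round(1).tolist())
h=np.repeat([.04,.04,.044,.048],2)
W=np.vstack([plane(a,[q],z) for q,z in zip(p1,h)])
g2=proj(b,W); p2=dark_holes(b,g2); print((p2-g2).round(1).tolist())
X=tri(a,p1,b,p2); print(X.round(4))
W2=np.vstack([plane(b,[q],z) for q,z in zip(p2,h)]); M=(W+W2)/2; print((W-W2).round(4)[:,:2].tolist())
for i in range(4):
    d=M[2*i+1]-M[2*i]; print(M[2*i:2*i+2].mean(0).round(4), X[2*i:2*i+2,2].mean().round(4),np.linalg.norm(d).round(4), np.degrees(np.arctan2(d[1],d[0])).round(1))
print(to(.5085,-.3026,.2,63.5))
E
```

```text
[[1.9, -1.5], [1.9, -0.4], [1.8, -0.8], [2.3, 1.0], [-1.6, -1.7], [-1.5, 1.4], [-2.0, -0.4], [-1.2, -1.0]]
[[0.1, -0.4], [0.1, 0.2], [-1.6, -0.8], [-2.8, 1.8], [0.1, -0.2], [-0.5, -2.0], [2.5, -1.1], [0.7, -0.0]]
[[ 6.572e-01 -3.010e-02  3.970e-02  4.000e-04]
 [ 5.849e-01 -9.450e-02  3.950e-02  3.000e-04]
 [ 5.981e-01  3.430e-02  4.650e-02  8.000e-04]
 [ 5.281e-01 -2.820e-02  5.280e-02  1.900e-03]
 [ 5.388e-01  9.580e-02  4.330e-02  2.000e-04]
 [ 4.690e-01  2.940e-02  4.620e-02  2.200e-03]
 [ 4.810e-01  1.573e-01  3.650e-02  1.000e-03]
 [ 4.109e-01  9.220e-02  4.480e-02  0.000e+00]]
[[-0.0004, -0.0002], [0.0001, 0.0003], [0.0005, -0.0017], [0.0037, -0.0009], [-0.0003, 0.0], [-0.0016, -0.0018], [-0.0026, 0.0014], [-0.0005, 0.0006]]
[ 0.6211 -0.0622  0.04  ] 0.0396 0.0966 -138.3
[0.561  0.0011 0.04  ] 0.0496 0.0982 -138.2
[0.5035 0.0624 0.044 ] 0.0447 0.0972 -136.8
[0.4493 0.1229 0.048 ] 0.0406 0.0957 -139.6
(array([-0.5982,  0.3856,  0.0776, -0.1201]), 'pos', array([ 0.5837, -0.028 ,  0.231 ]), 'ang', np.float64(41.88), 'down', array([-1.e-03,  4.e-04, -1.e+00]), 'w', 0.0697, 'F', array([-0.6, -0. , -1.1]), 't', 2.85)
```

Request:
step_arm(series=[[-0.6,0.385,0.05,-0.12,0.82],[-0.6,0.385,0.05,-0.12,0.82],[-0.6,0.385,0.05,-0.12,0.82],[-0.6,0.385,0.05,-0.12,0.82],[-0.6,0.385,0.05,-0.12,0.82],[-0.6,0.385,0.05,-0.12,0.82],[-0.6,0.385,0.05,-0.12,0.82],[-0.6,0.385,0.05,-0.12,0.82],[-0.6,0.385,0.05,-0.12,0.82]])

```text
clock: 3.75
position: [0.5086, -0.3023, 0.2114]
tcp_rot: [-2.671, -1.653, -0.0]
ft_force: [0.1, -0.2, -0.4]
width: 0.0701
grip_force: 0.0
```

```bash
python3 - <<'E'
from h import *
import pickle
c=snap('wrist'); pickle.dump(c,open('w3.pkl','wb'))
im=cv2.cvtColor(c['frame'],cv2.COLOR_RGB2BGR); cv2.imwrite('pics/w3.png',cv2.resize(im,(800,600),interpolation=cv2.INTER_CUBIC))
print(to(.5085,-.3026,.2,63.5))
E
```

```text
(array([-0.0011, -0.0002,  0.0286,  0.0002]), 'pos', array([ 0.5088, -0.3023,  0.2115]), 'ang', np.float64(63.54), 'down', array([ 0.e+00,  4.e-04, -1.e+00]), 'w', 0.0699, 'F', array([ 0.7, -0.6, -0.1]), 't', 3.8)
```

View pics/w3.png

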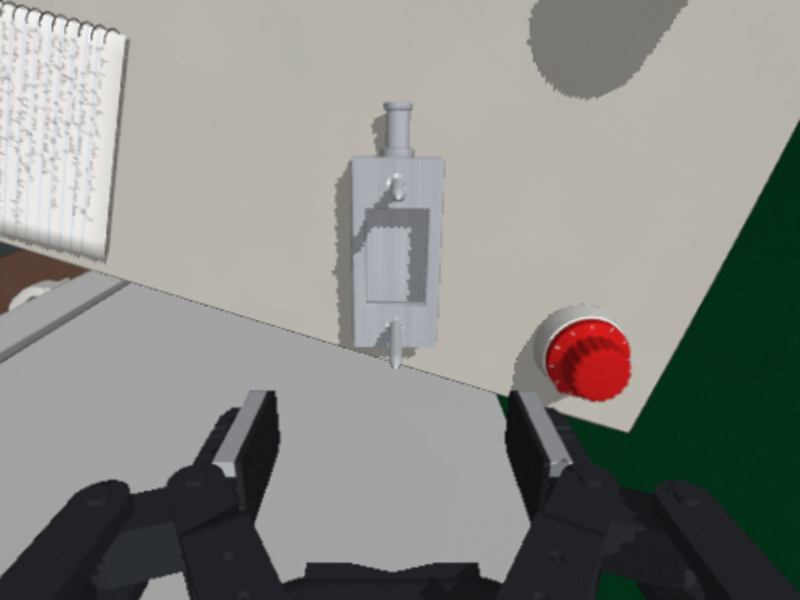

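Base view (800×600): seat corners (351,157), (443,157), (435,346), (355,346). Far pin base is (397,180) with its tip near (398,197); near pin base is (393,322) with its tip at (396,368). A grey edge runs along the line (130,280)–(500,395), and I'll check how close it stands.

```bash
python3 - <<'E'
from h import *
import pickle
c=pickle.load(open('w3.pkl','rb')); t=pickle.load(open('top0.pkl','rb'))
k=1.5625
print('edge',plane(c,np.array([(130,280),(500,395)])/k,0).round(3).tolist())
P=plane(c,np.array([(351,157),(443,157),(435,346),(355,346)])/k,.03); print(P.round(4).tolist(),P.mean(0).round(4))
print([np.linalg.norm(P[i]-P[i-1]).round(4) for i in range(4)])
d=P[0]+P[1]-P[2]-P[3]; print('ang',np.degrees(np.arctan2(d[1],d[0])))
print('pins at seat',plane(c,np.array([(397,180),(393,322)])/k,.03).round(4).tolist(),'tip',plane(c,np.array([(398,197),(396,368)])/k,.0935).round(4).tolist())
s=pickle.load(open('scene0.pkl','rb'))
# pin tips in scene crop & top
ps=np.array([(242,70),(302,24)])/2.5+[210,140]
print('tip tri',tri(s,ps,c,np.array([(398,197),(396,368)])/k).round(4).tolist())
print('fridge top view line',plane(t,[[265,345],[350,255]],0).round(3).tolist(), r.read_state()['joint_positions'].round(2))
E
```

```text
edge [[0.327, -0.236, 0.0], [0.533, -0.445, 0.0]]
[[0.5157, -0.2316, 0.03], [0.5666, -0.2569, 0.03], [0.5085, -0.3703, 0.03], [0.4586, -0.3454, 0.03]] [ 0.5124 -0.3011  0.03  ]
[np.float64(0.1273), np.float64(0.0568), np.float64(0.1273), np.float64(0.0558)]
ang 63.11279029383648
pins at seat [[0.5349, -0.2568, 0.03], [0.4903, -0.3411, 0.03]] tip [[0.5339, -0.2586, 0.0935], [0.4903, -0.3445, 0.0935]]
tip tri [[0.5339, -0.2586, 0.0935, 0.0], [0.489, -0.3458, 0.0915, 0.0018]]
fridge top view line [[0.257, -0.204, 0.0], [0.483, -0.42, 0.0]] [-0.54  0.32  1.73  0.    1.09 -0.08]
```

```bash
python3 - <<'E'
from h import *
print(r.read_state()['joint_torque'].round(2))
c=snap('scene'); d=snap('top')
a=np.hstack([cv2.resize(x['frame'],(400,300),interpolation=cv2.INTER_AREA) for x in(c,d)])
cv2.imwrite('pics/both1.png',cv2.cvtColor(a,cv2.COLOR_RGB2BGR))
E
```

```text
[-7.700e-01 -5.679e+01 -3.291e+01 -3.000e-02  0.000e+00  1.000e-02]
```

View pics/both1.png

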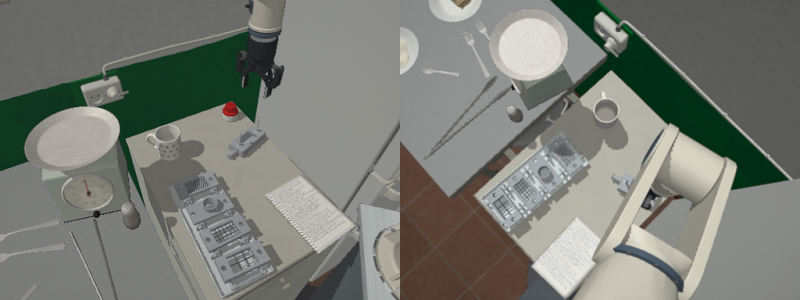

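The picture shows the arm clear of the fridge, with j1 torque near zero. Next is the fine screen.

```bash
python3 -c "
from h import *
print(to(.6211,-.0622,.14,41.7))"
```

```text
(array([ 0.6627, -0.0165,  0.1788,  0.1214]), 'pos', array([ 0.5089, -0.3025,  0.2115]), 'ang', np.float64(63.55), 'down', array([ 2.e-04,  1.e-04, -1.e+00]), 'w', 0.0698, 'F', array([-0.6, -1.2,  0.2]), 't', 3.9)
```

Request:
step_arm(series=[[0.663,-0.017,0.1,0.121,0.82],[0.663,-0.017,0.1,0.121,0.82],[0.663,-0.017,0.1,0.121,0.82],[0.663,-0.017,0.1,0.121,0.82],[0.663,-0.017,0.1,0.121,0.82],[0.663,-0.017,0.179,0.121,0.82],[0.663,-0.017,0.179,0.121,0.82],[0.663,-0.017,0.179,0.121,0.82],[0.663,-0.017,0.179,0.121,0.82]])

```text
clock: 4.8
position: [0.6212, -0.0641, 0.1407]
tcp_rot: [2.935, 1.117, 0.001]
ft_force: [0.8, 0.4, 0.0]
width: 0.0701
grip_force: 0.0
```

```bash
python3 - <<'E'
from h import *
import pickle
print(to(.6211,-.0622,.028,41.7))
c=snap('wrist'); pickle.dump(c,open('w4.pkl','wb'))
im=cv2.cvtColor(c['frame'],cv2.COLOR_RGB2BGR); cv2.imwrite('pics/w4.png',cv2.resize(im,(800,600),interpolation=cv2.INTER_CUBIC))
E
```

```text
(array([ 2.800e-03, -3.900e-03,  2.816e-01, -2.000e-04]), 'pos', array([ 0.6212, -0.0641,  0.1407]), 'ang', np.float64(41.67), 'down', array([ 1.e-03, -4.e-04, -1.e+00]), 'w', 0.0701, 'F', array([0.8, 0.4, 0. ]), 't', 4.8)
```

View pics/w4.png

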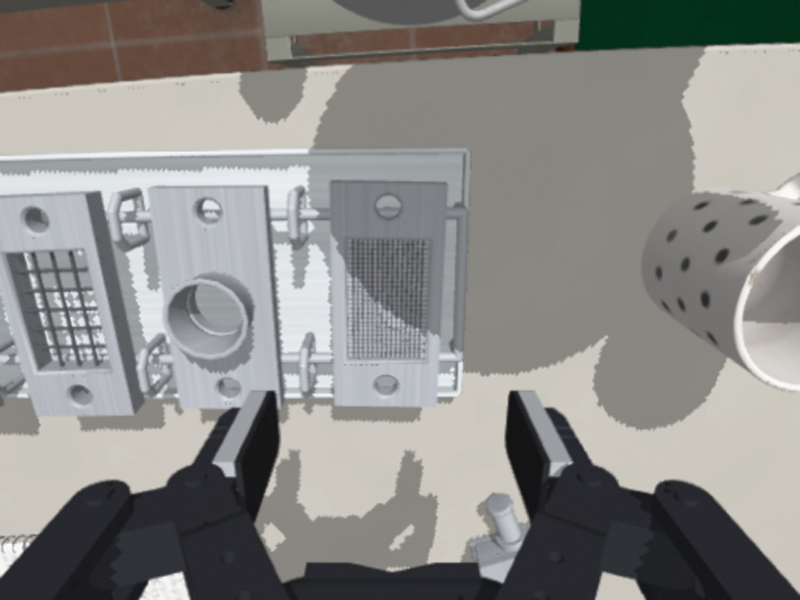

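Fine screen holes are at (389,207) and (386,385), and the plate edges run straight up the image.

```bash
cat >> h.py <<'E'
def tf(c,px,z):
    "points in tool frame for px at world height z (from saved camera; needs c['st'])"
    W=plane(c,px,z); s=c['st']; return (W-s['position'])@Ro.from_rotvec(s['tcp_rot']).as_matrix()
_s=snap
def snap(n):
    st=r.read_state(); c=_s(n); c['st']=st; return c
E
python3 - <<'E'
from h import *
import pickle
c=pickle.load(open('w4.pkl','rb')); k=1.5625
P=plane(c,np.array([(389,207),(386,385)])/k,.04); m=P.mean(0); d=P[0]-P[1]; a=np.degrees(np.arctan2(d[1],d[0]))
print(P.round(4).tolist(),m.round(4),np.linalg.norm(d),a)
# left/right edges of top face near mid length
E=plane(c,np.array([(331,182),(447,182),(437,406),(335,406)])/k,.04);print(E.mean(0).round(4),np.linalg.norm(E-np.roll(E,1,0),axis=1).round(4))
w=[pickle.load(open(f'w{i}.pkl','rb')) for i in(1,2)]
w1=plane(w[0],np.array([(591,181),(573,318)])/k,.04).mean(0);print(w1.round(4))
print(to(m[0],m[1],.028,a))
E
```

```text
[[0.6559, -0.0311, 0.04], [0.5836, -0.0932, 0.04]] [ 0.6198 -0.0621  0.04  ] 0.09531389226111231 40.647632481781734
[ 0.6193 -0.0625  0.04  ] [0.12   0.0545 0.12   0.0558]
[ 0.619  -0.0614  0.04  ]
(array([ 0.0007, -0.0074,  0.2825,  0.0054]), 'pos', array([ 0.6213, -0.0645,  0.141 ]), 'ang', np.float64(41.62), 'down', array([ 1.7e-03, -4.0e-04, -1.0e+00]), 'w', 0.0697, 'F', array([-0.5, -0.2,  0.4]), 't', 4.85)
```

Request:
step_arm(series=[[0.001,-0.007,0.08,0.004,0.82],[0.001,-0.007,0.16,0.004,0.82],[0.001,-0.007,0.22,0.004,0.82],[0.001,-0.007,0.26,0.004,0.82],[0.001,-0.007,0.282,0.004,0.82],[0.001,-0.007,0.282,0.004,0.82],[0.001,-0.007,0.282,0.004,0],[0.001,-0.007,0.282,0.004,0],[0.001,-0.007,0.282,0.004,0],[0.001,-0.007,0.282,0.004,0],[0.001,-0.007,0.282,0.004,0]])

```text
clock: 5.95
position: [0.6207, -0.0616, 0.0284]
tcp_rot: [2.942, 1.098, 0.004]
ft_force: [0.1, -1.5, 7.3]
width: 0.0539
grip_force: 63.7
```

Request:
step_arm(series=[[0,0,-0.03,0,0],[0,0,-0.08,0,0],[0,0,-0.16,0,0],[0,0,-0.26,0,0],[0,0,-0.36,0,0],[0,0,-0.36,0,0]])

```text
clock: 6.55
position: [0.6227, -0.0616, 0.1776]
tcp_rot: [2.939, 1.097, 0.014]
ft_force: [1.4, -0.3, -0.8]
width: 0.0543
grip_force: 63.9
```

```bash
python3 - <<'E'
from h import *
import pickle
print(to(.5122,-.3005,.18,63.1))
c=snap('wrist'); pickle.dump(c,open('w5.pkl','wb'))
im=cv2.cvtColor(c['frame'],cv2.COLOR_RGB2BGR); cv2.imwrite('pics/w5.png',cv2.resize(im,(800,600),interpolation=cv2.INTER_CUBIC))
E
```

```text
(array([-0.6   ,  0.2703, -0.008 , -0.1231]), 'pos', array([ 0.6227, -0.0616,  0.1776]), 'ang', np.float64(40.94), 'down', array([ 9.6e-03, -8.0e-04, -1.0e+00]), 'w', 0.0543, 'F', array([ 1.4, -0.3, -0.8]), 't', 6.55)
```

View pics/w5.png

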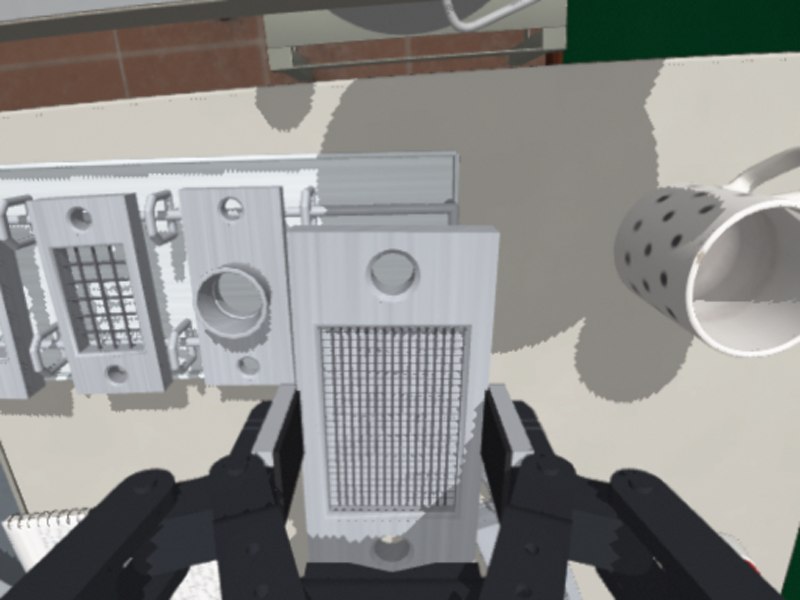

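Held plate: far hole (392,275), near hole (391,549), flat and centred between the fingers.

```bash
python3 - <<'E'
from h import *
import pickle
c=pickle.load(open('w5.pkl','rb')); k=1.5625
H=np.array(c['hand_eye'])
def held(px,zt):
    u=cv2.undistortPoints((np.array(px,float)/k).reshape(-1,1,2),c['K'],c['D']).reshape(-1,2)
    d=np.c_[u,np.ones(len(u))]@H[:3,:3].T; o=H[:3,3]; return o+d*((zt-o[2])/d[:,2])[:,None]
for zt in(-.014,-.0116,-.009):
    h=held([(392,275),(391,549)],zt); e=held([(289,231),(497,231)],zt); print(h.round(4).tolist(),h.mean(0).round(4),np.linalg.norm(h[0]-h[1]).round(4),'far corners',e.round(4).tolist())
# expected from pick: plate centre minus TCP
E
```

```text
[[0.0475, -0.0004, -0.014], [-0.0452, -0.0006, -0.014]] [ 0.0011 -0.0005 -0.014 ] 0.0927 far corners [[0.0592, -0.0267, -0.014], [0.0593, 0.0265, -0.014]]
[[0.0468, -0.0004, -0.0116], [-0.0477, -0.0006, -0.0116]] [-0.0004 -0.0005 -0.0116] 0.0945 far corners [[0.0587, -0.0272, -0.0116], [0.0588, 0.027, -0.0116]]
[[0.0461, -0.0004, -0.009], [-0.0503, -0.0006, -0.009]] [-0.0021 -0.0005 -0.009 ] 0.0964 far corners [[0.0582, -0.0277, -0.009], [0.0583, 0.0275, -0.009]]
```

Request:
step_arm(series=[[-0.597,0.271,0,-0.123,0],[-0.597,0.271,0,-0.123,0],[-0.597,0.271,0,-0.123,0],[-0.597,0.271,0,-0.123,0],[-0.597,0.271,0,-0.123,0],[-0.597,0.271,0,-0.123,0],[-0.597,0.271,0,-0.123,0],[-0.597,0.271,0.08,-0.123,0],[-0.597,0.271,0.14,-0.123,0],[-0.597,0.271,0.14,-0.123,0],[-0.597,0.271,0.14,-0.123,0]])

```text
clock: 7.7
position: [0.5102, -0.2985, 0.1146]
tcp_rot: [-2.675, -1.644, 0.001]
ft_force: [-0.2, -0.6, -0.8]
width: 0.0537
grip_force: 63.9
```

```bash
python3 - <<'E'
from h import *
import pickle
print(to(.5137,-.2994,.12,63.1), r.read_state()['joint_torque'][0])
c=snap('wrist'); pickle.dump(c,open('w6.pkl','wb'))
im=cv2.cvtColor(c['frame'],cv2.COLOR_RGB2BGR)[120:384,150:350]; cv2.imwrite('pics/w6.png',cv2.resize(im,None,fx=2.2,fy=2.2,interpolation=cv2.INTER_CUBIC))
E
```

```text
(array([ 0.0019,  0.0089, -0.0134,  0.0002]), 'pos', array([ 0.5102, -0.2985,  0.1146]), 'ang', np.float64(63.13), 'down', array([-0.0013,  0.0011, -1.    ]), 'w', 0.0537, 'F', array([-0.2, -0.6, -0.8]), 't', 7.7) -0.10910921730101109
```

View pics/w6.png

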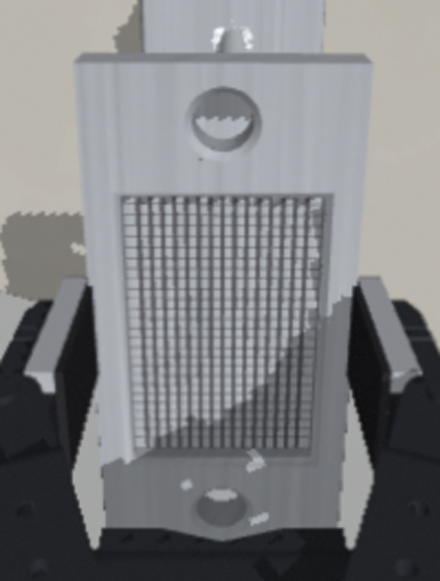

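The far pin sits at crop (231,40), against the plate centre column of 224 and seat edges at 143 and 325. That matches the +3.6 mm y correction, which I'll check numerically.

```bash
python3 - <<'E'
from h import *
import pickle
c=pickle.load(open('w6.pkl','rb'))
f=lambda L:np.array(L)/2.2+[150,120]
R=Ro.from_rotvec(c['st']['tcp_rot']).as_matrix()
P=plane(c,f([(143,30),(325,30)]),.03); print(((P-c['st']['position'])@R).round(4).tolist())
print('pin(seat..)',((plane(c,f([(232,35)]),.05)-c['st']['position'])@R).round(4))
H=(plane(c,f([(224,120),(221,507)]),.1146+.0095)-c['st']['position'])@R; print(H.round(4).tolist(),c['cx'],c['cy'])
b=np.array([.5124,-.3008,.03]);print('base est in tool',((b-c['st']['position'])@R).round(4))
E
```

```text
[[0.0495, -0.0249, 0.0847], [0.0496, 0.0328, 0.0846]]
pin(seat..) [[0.0512 0.003  0.0647]]
[[0.0469, 0.0004, -0.0094], [-0.0491, -0.0002, -0.0095]] 250.7326089265501 191.53745818943125
base est in tool [-0.0011  0.0032  0.0846]
```

Request:
step_arm(series=[[0.001,0.008,0,0,0],[0.001,0.008,0.0,0,0],[0.001,0.008,0.04,0,0],[0.001,0.008,0.055,0,0],[0.001,0.008,0.07,0,0],[0.001,0.008,0.08,0,0],[0.001,0.008,0.09,0,0],[0.001,0.008,0.1,0,0],[0.001,0.008,0.1,0,0]])

```text
clock: 8.65
position: [0.5128, -0.3006, 0.0744]
tcp_rot: [-2.677, -1.643, 0.001]
ft_force: [-0.0, 0.5, -0.8]
width: 0.0545
grip_force: 63.9
```

```bash
python3 -c "
from h import *
print(to(.5137,-.2994,.0284,63.1), r.read_state()['moment'].round(2))
c=snap('wrist');im=cv2.cvtColor(c['frame'],cv2.COLOR_RGB2BGR)[120:384,150:350]; cv2.imwrite('pics/w7.png',cv2.resize(im,None,fx=2.2,fy=2.2,interpolation=cv2.INTER_CUBIC))"
```

```text
(array([ 0.0038,  0.0008,  0.115 , -0.0002]), 'pos', array([ 0.5128, -0.3006,  0.0744]), 'ang', np.float64(63.07), 'down', array([-6.e-04,  4.e-04, -1.e+00]), 'w', 0.0545, 'F', array([-0. ,  0.5, -0.8]), 't', 8.65) [-0.01  0.02  0.07]
```

View pics/w7.png

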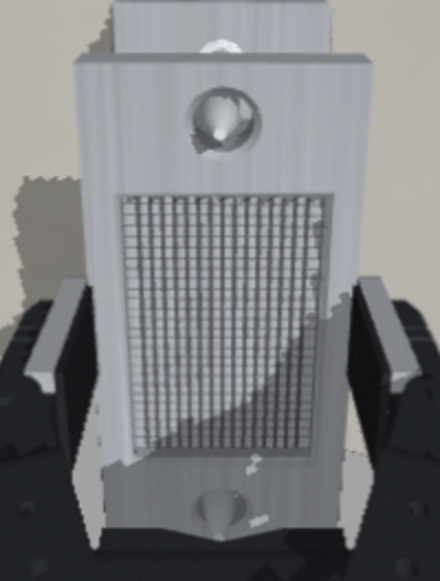

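Both pins stand centred in the holes at crop (221,120) and (220,507), with no force. I'll continue down.

Request:
step_arm(series=[[0,0,0.03,0,0],[0,0,0.06,0,0],[0,0,0.085,0,0],[0,0,0.1,0,0],[0,0,0.108,0,0],[0,0,0.112,0,0],[0,0,0.115,0,0],[0,0,0.115,0,0]])

```text
clock: 9.5
position: [0.5132, -0.3009, 0.0291]
tcp_rot: [2.677, 1.643, 0.0]
ft_force: [0.3, 0.4, -2.4]
width: 0.0538
grip_force: 64.0
```

Request:
step_arm(series=[[0,0,0.0015,0,0],[0,0,0.003,0,0],[0,0,0.003,0,0]])

```text
clock: 9.8
position: [0.5133, -0.301, 0.0286]
tcp_rot: [2.677, 1.643, 0.001]
ft_force: [-1.8, 0.4, 5.4]
width: 0.0538
grip_force: 64.8
```

Request:
step_arm(series=[[0,0,0,0,0.82],[0,0,0,0,0.82],[0,0,0,0,0.82],[0,0,-0.04,0,0.82],[0,0,-0.1,0,0.82],[0,0,-0.2,0,0.82],[0,0,-0.32,0,0.82],[0,0,-0.4,0,0.82],[0,0,-0.4,0,0.82]])

```text
clock: 10.7
position: [0.5157, -0.3024, 0.1942]
tcp_rot: [2.67, 1.639, 0.007]
ft_force: [0.7, -0.2, 0.9]
width: 0.0701
grip_force: 0.0
```

```bash
python3 - <<'E'
from h import *
import pickle
c=snap('wrist'); save(c,'w8'); pickle.dump(c,open('w8.pkl','wb'))
k=1.5625
A=pickle.load(open('w1.pkl','rb'))
for n,p,z in(('med',[(329,187),(338,325)],.044),('inlet',[(458,182),(452,319)],.04),('coarse',[(203,188),(216,328)],.048)):
    P=plane(A,np.array(p)/k,z); d=P[0]-P[1]; print(n,P.mean(0).round(4),np.degrees(np.arctan2(d[1],d[0])).round(1),np.linalg.norm(d).round(4))
m=plane(A,np.array([(329,187),(338,325)])/k,.044).mean(0)
print(to(m[0],m[1],.14,41.0))
E
```

```text
med [0.5041 0.0608 0.044 ] 43.5 0.095
inlet [0.5607 0.0021 0.04  ] 41.8 0.0948
coarse [0.449  0.1217 0.048 ] 40.6 0.0959
(array([ 0.7962, -0.4341,  0.1257,  0.1226]), 'pos', array([ 0.5145, -0.3017,  0.1914]), 'ang', np.float64(63.07), 'down', array([ 0.0051, -0.003 , -1.    ]), 'w', 0.0701, 'F', array([-0.2, -0.1, -0.8]), 't', 10.75)
```

Request:
step_arm(series=[[0.8,-0.435,0,0.123,0.82],[0.8,-0.435,0,0.123,0.82],[0.8,-0.435,0,0.123,0.82],[0.8,-0.435,0,0.123,0.82],[0.8,-0.435,0,0.123,0.82],[0.8,-0.435,0,0.123,0.82],[0.8,-0.435,0.06,0.123,0.82],[0.8,-0.435,0.12,0.123,0.82],[0.8,-0.435,0.12,0.123,0.82],[0.8,-0.435,0.12,0.123,0.82],[0.8,-0.435,0.12,0.123,0.82]])

```text
clock: 11.85
position: [0.5032, 0.0625, 0.1402]
tcp_rot: [2.943, 1.098, 0.001]
ft_force: [1.1, -0.1, 0.2]
width: 0.0701
grip_force: 0.0
```

```bash
cat >> h.py <<'E'
def holes(c,W,dia=.012):
    "ellipse-fit hole rims near predicted world points W"
    g=cv2.resize(cv2.cvtColor(c['frame'],cv2.COLOR_RGB2GRAY),None,fx=4,fy=4,interpolation=cv2.INTER_CUBIC); out=[]
    for w in np.atleast_2d(W):
        u=proj(c,[w])[0]; dep=(c['R']@w+c['t'])[2]; D=4*c['K'][0,0]*dia/dep
        x0,y0=(u*4+1.5-D*1.2).astype(int); s=int(2.4*D); p=cv2.GaussianBlur(g[y0:y0+s,x0:x0+s],(0,0),2)
        best=None
        for th in range(int(p.min())+8,int(p.max())-8,4):
          for inv in(0,1):
            m=((p>th)^inv).astype(np.uint8)
            for q in cv2.findContours(m,cv2.RETR_LIST,cv2.CHAIN_APPROX_NONE)[0]:
                if len(q)<20: continue
                q=cv2.convexHull(q)
                if len(q)<6: continue
                (ex,ey),(a,b),_=cv2.fitEllipse(q); lo,hi=min(a,b),max(a,b)
                sc=abs(hi/D-1)+0.5*abs(lo/D-.95)+.3*np.hypot(ex-s/2,ey-s/2)/D
                if best is None or sc<best[0]: best=(sc,ex,ey,lo/D,hi/D)
        out.append(np.r_[(best[1]+x0-1.5)/4,(best[2]+y0-1.5)/4,best[0],best[3:]])
    return np.array(out)
def plate(c,ctr,ang,z):
    e=.048*np.array([np.cos(np.radians(ang)),np.sin(np.radians(ang)),0]); ctr=np.array([*ctr[:2],z])
    h=holes(c,[ctr+e,ctr-e]); P=plane(c,h[:,:2],z); d=P[0]-P[1]
    return P.mean(0).round(4),'ang',np.degrees(np.arctan2(d[1],d[0])).round(2),'dist',np.linalg.norm(d).round(4),'px',(h[:,:2]*1.5625).round(1).tolist(),'score',h[:,2].round(2)
E
python3 - <<'E'
from h import *
import pickle
w=pickle.load(open('w4.pkl','rb'))
for n,p,z in(('fine',(.6196,-.0622),.04),('inlet',(.5607,.0021),.04),('med',(.5041,.0608),.044)): print(n,plate(w,p,41,z))
c=snap('wrist'); pickle.dump(c,open('w9.pkl','wb')); save(c,'w9')
q=plate(c,(.5041,.0608),41,.044); print(q)
print(to(q[0][0],q[0][1],.028,41))
E
```

```text
fine (array([ 0.6202, -0.0612,  0.04  ]), 'ang', np.float64(40.98), 'dist', np.float64(0.0955), 'px', [[387.6, 204.9], [385.7, 383.6]], 'score', array([0.07, 0.17]))
inlet (array([0.5615, 0.0019, 0.04  ]), 'ang', np.float64(41.6), 'dist', np.float64(0.0953), 'px', [[206.9, 209.4], [227.3, 386.1]], 'score', array([0.16, 0.19]))
med (array([0.5052, 0.0612, 0.044 ]), 'ang', np.float64(43.18), 'dist', np.float64(0.0949), 'px', [[35.3, 218.0], [79.0, 392.7]], 'score', array([0.14, 0.2 ]))
(array([0.5044, 0.0619, 0.044 ]), 'ang', np.float64(43.45), 'dist', np.float64(0.0951), 'px', [[390.7, 208.1], [398.7, 388.3]], 'score', array([0.11, 0.19]))
(array([ 0.0009,  0.0024,  0.2812, -0.0007]), 'pos', array([0.5034, 0.0624, 0.1405]), 'ang', np.float64(40.87), 'down', array([ 1.1e-03, -1.0e-04, -1.0e+00]), 'w', 0.0699, 'F', array([0.4, 0.3, 0.3]), 't', 11.9)
```

Request:
step_arm(series=[[0.001,0.002,0.08,-0.014,0.82],[0.001,0.002,0.16,-0.014,0.82],[0.001,0.002,0.22,-0.014,0.82],[0.001,0.002,0.26,-0.014,0.82],[0.001,0.002,0.28,-0.014,0.82],[0.001,0.002,0.28,-0.014,0.82],[0.001,0.002,0.28,-0.014,0],[0.001,0.002,0.28,-0.014,0],[0.001,0.002,0.28,-0.014,0],[0.001,0.002,0.28,-0.014,0],[0.001,0.002,0.28,-0.014,0]])

```text
clock: 13.0
position: [0.5045, 0.0628, 0.029]
tcp_rot: [2.918, 1.163, 0.003]
ft_force: [-2.1, -1.7, 7.8]
width: 0.0543
grip_force: 63.0
```

Request:
step_arm(series=[[0,0,-0.03,0,0],[0,0,-0.08,0,0],[0,0,-0.16,0,0],[0,0,-0.26,0,0],[0,0,-0.34,0,0],[0,0,-0.34,0,0],[0,0,-0.34,0,0]])

```text
clock: 13.7
position: [0.5039, 0.063, 0.1648]
tcp_rot: [2.918, 1.163, 0.004]
ft_force: [-0.1, 0.2, -2.5]
width: 0.0545
grip_force: 64.8
```

```bash
cat >> h.py <<'E'
def heldq(c,zt,x=0.):
    "held plate's far/near holes in tool frame, top face at tool z zt"
    s=c['st']; R=Ro.from_rotvec(s['tcp_rot']).as_matrix(); p=np.array(s['position'])
    W=np.array([[.0465+x,0,zt],[-.0495+x,0,zt]])@R.T+p
    h=holes(c,W); o,d=ray(c,h[:,:2]); o=(o-p)@R; d=d@R
    P=o+d*((zt-o[2])/d[:,2])[:,None]
    return P.round(4)[:,:2].tolist(),'px',(h[:,:2]*1.5625).round(1).tolist(),h[:,2].round(2)
E
python3 - <<'E'
from h import *
import pickle
print('fine ref',heldq(pickle.load(open('w6.pkl','rb')),-.0095))
c=snap('wrist'); pickle.dump(c,open('w10.pkl','wb')); save(c,'w10')
print(heldq(c,-.0135)); print(to(.5132,-.3009,.18,63.07))
E
```

```text
fine ref ([[0.0475, 0.0005], [-0.0491, -0.0002]], 'px', [[394.0, 270.7], [391.1, 547.4]], array([0.03, 0.14]))
([[0.0469, -0.0003], [-0.0435, 0.0102]], 'px', [[392.1, 276.6], [424.0, 543.7]], array([0.07, 0.63]))
(array([-0.6073,  0.6777, -0.041 , -0.109 ]), 'pos', array([0.5031, 0.0629, 0.1636]), 'ang', np.float64(43.46), 'down', array([-1.e-04,  0.e+00, -1.e+00]), 'w', 0.0541, 'F', array([-0.9,  0.1, -2.6]), 't', 13.75)
```

Request:
step_arm(series=[[-0.605,0.678,0,-0.109,0],[-0.605,0.678,0,-0.109,0],[-0.605,0.678,0,-0.109,0],[-0.605,0.678,0,-0.109,0],[-0.605,0.678,0,-0.109,0],[-0.605,0.678,0,-0.109,0],[-0.605,0.678,0,-0.109,0],[-0.605,0.678,0,-0.109,0],[-0.605,0.678,0.06,-0.109,0],[-0.605,0.678,0.12,-0.109,0],[-0.605,0.678,0.12,-0.109,0],[-0.605,0.678,0.12,-0.109,0]])

```text
clock: 14.95
position: [0.5136, -0.2998, 0.1145]
tcp_rot: [-2.675, -1.642, 0.002]
ft_force: [0.1, -0.5, -1.2]
width: 0.0542
grip_force: 64.6
```

```bash
python3 - <<'E'
from h import *
import pickle
c=snap('wrist'); pickle.dump(c,open('w11.pkl','wb')); save(c,'w11')
print(heldq(c,-.0135)); print(to(.5135,-.3004,.074,63.07))
E
```

```text
([[0.0472, 0.0009], [-0.0438, 0.0138]], 'px', [[395.7, 276.1], [434.3, 544.5]], array([0.08, 0.86]))
(array([-1.800e-03, -1.600e-03,  1.039e-01,  1.000e-04]), 'pos', array([ 0.5144, -0.3001,  0.1156]), 'ang', np.float64(63.09), 'down', array([-8.e-04,  5.e-04, -1.e+00]), 'w', 0.0541, 'F', array([-0.1,  0.2, -1.9]), 't', 15.0)
```

Request:
step_arm(series=[[-0.002,-0.0015,0,0,0],[-0.002,-0.0015,0.04,0,0],[-0.002,-0.0015,0.055,0,0],[-0.002,-0.0015,0.07,0,0],[-0.002,-0.0015,0.08,0,0],[-0.002,-0.0015,0.09,0,0],[-0.002,-0.0015,0.1,0,0],[-0.002,-0.0015,0.1,0,0]])

```text
clock: 15.8
position: [0.5133, -0.3006, 0.0752]
tcp_rot: [-2.677, -1.643, 0.001]
ft_force: [-0.8, 0.3, -1.9]
width: 0.0538
grip_force: 64.6
```

```bash
python3 -c "
from h import *
print(to(.5132,-.3009,.0386,63.07), r.read_state()['moment'].round(2))
c=snap('wrist');im=cv2.cvtColor(c['frame'],cv2.COLOR_RGB2BGR)[120:384,150:350]; cv2.imwrite('pics/w12.png',cv2.resize(im,None,fx=2.2,fy=2.2,interpolation=cv2.INTER_CUBIC))"
```

```text
(array([-0.0007,  0.0001,  0.0915,  0.    ]), 'pos', array([ 0.5133, -0.3006,  0.0752]), 'ang', np.float64(63.07), 'down', array([-7.e-04,  4.e-04, -1.e+00]), 'w', 0.0538, 'F', array([-0.8,  0.3, -1.9]), 't', 15.8) [-0.03  0.02 -0.  ]
```

View pics/w12.png

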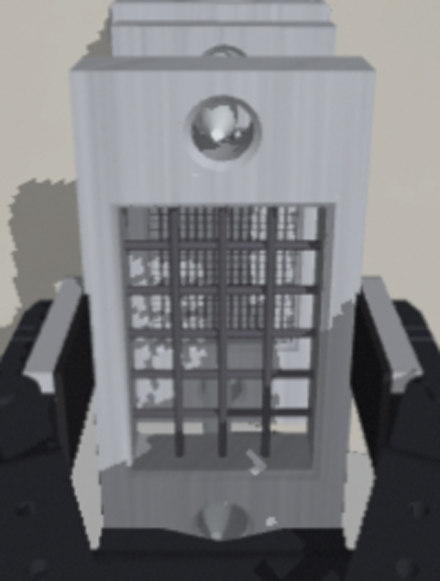

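Both pins are inside the medium screen's holes with no force, and the fine screen lies flat below. I'll lower it.

Request:
step_arm(series=[[0,0,0.03,0,0],[0,0,0.055,0,0],[0,0,0.075,0,0],[0,0,0.083,0,0],[0,0,0.087,0,0],[0,0,0.09,0,0],[0,0,0.091,0,0],[0,0,0.092,0,0],[0,0,0.092,0,0]])

```text
clock: 16.75
position: [0.5138, -0.3009, 0.0393]
tcp_rot: [2.677, 1.643, 0.0]
ft_force: [-0.9, -0.1, -0.5]
width: 0.0545
grip_force: 64.8
```

Request:
step_arm(series=[[0,0,0.001,0,0],[0,0,0.002,0,0],[0,0,0.002,0,0]])

```text
clock: 17.05
position: [0.5139, -0.301, 0.0392]
tcp_rot: [2.677, 1.643, 0.001]
ft_force: [-2.9, 1.6, 10.0]
width: 0.0541
grip_force: 66.0
```

Request:
step_arm(series=[[0,0,0,0,0.82],[0,0,0,0,0.82],[0,0,0,0,0.82],[0,0,-0.04,0,0.82],[0,0,-0.1,0,0.82],[0,0,-0.2,0,0.82],[0,0,-0.32,0,0.82],[0,0,-0.4,0,0.82],[0,0,-0.4,0,0.82]])

```text
clock: 17.95
position: [0.5162, -0.3024, 0.2046]
tcp_rot: [2.67, 1.639, 0.007]
ft_force: [-0.3, 0.3, -0.1]
width: 0.0696
grip_force: 0.0
```

Request:
step_arm(series=[[0.868,-0.623,0,0.123,0.82],[0.868,-0.623,0,0.123,0.82],[0.868,-0.623,0,0.123,0.82],[0.868,-0.623,0,0.123,0.82],[0.868,-0.623,0,0.123,0.82],[0.868,-0.623,0,0.123,0.82],[0.868,-0.623,0.06,0.123,0.82],[0.868,-0.623,0.15,0.123,0.82],[0.868,-0.623,0.15,0.123,0.82],[0.868,-0.623,0.15,0.123,0.82],[0.868,-0.623,0.15,0.123,0.82],[0.868,-0.623,0.15,0.123,0.82]])

```text
clock: 19.15
position: [0.449, 0.1211, 0.1387]
tcp_rot: [2.943, 1.098, 0.001]
ft_force: [-0.5, 0.2, -1.2]
width: 0.0702
grip_force: 0.0
```

```bash
python3 - <<'E'
from h import *
import pickle
c=snap('wrist'); pickle.dump(c,open('w13.pkl','wb')); save(c,'w13')
q=plate(c,(.449,.1217),41,.048); print(q)
print(to(q[0][0],q[0][1],.0286,q[2]))
E
```

```text
(array([0.4489, 0.1227, 0.048 ]), 'ang', np.float64(40.64), 'dist', np.float64(0.0949), 'px', [[390.0, 209.1], [389.2, 392.8]], 'score', array([0.04, 0.14]))
(array([ 0.0021, -0.0043,  0.2755,  0.0013]), 'pos', array([0.4493, 0.1208, 0.1388]), 'ang', np.float64(40.88), 'down', array([ 1.2e-03,  1.0e-04, -1.0e+00]), 'w', 0.0702, 'F', array([ 0.6, -0.6,  0.2]), 't', 19.2)
```

Request:
step_arm(series=[[0.002,-0.004,0.08,0.001,0.82],[0.002,-0.004,0.16,0.001,0.82],[0.002,-0.004,0.22,0.001,0.82],[0.002,-0.004,0.26,0.001,0.82],[0.002,-0.004,0.275,0.001,0.82],[0.002,-0.004,0.275,0.001,0.82],[0.002,-0.004,0.275,0.001,0],[0.002,-0.004,0.275,0.001,0],[0.002,-0.004,0.275,0.001,0],[0.002,-0.004,0.275,0.001,0],[0.002,-0.004,0.275,0.001,0]])

```text
clock: 20.3
position: [0.4491, 0.1234, 0.0293]
tcp_rot: [2.945, 1.093, 0.003]
ft_force: [-0.2, -2.3, 8.3]
width: 0.055
grip_force: 62.8
```

Request:
step_arm(series=[[0,0,-0.03,0,0],[0,0,-0.08,0,0],[0,0,-0.16,0,0],[0,0,-0.26,0,0],[0,0,-0.34,0,0],[0,0,-0.34,0,0],[0,0,-0.34,0,0]])

```text
clock: 21.0
position: [0.4484, 0.1234, 0.1652]
tcp_rot: [2.945, 1.094, 0.004]
ft_force: [0.1, 0.7, -2.0]
width: 0.0542
grip_force: 65.4
```

```bash
python3 - <<'E'
from h import *
import pickle
c=snap('wrist'); pickle.dump(c,open('w14.pkl','wb')); save(c,'w14')
print(heldq(c,-.0175)); print(to(.5136,-.3009,.115,63.07))
E
```

```text
([[0.0472, -0.0001], [-0.042, 0.0098]], 'px', [[393.0, 280.1], [423.6, 549.8]], array([0.03, 0.72]))
(array([-0.5673,  0.9107,  0.1226, -0.1239]), 'pos', array([0.4476, 0.1232, 0.164 ]), 'ang', np.float64(40.76), 'down', array([-0., -0., -1.]), 'w', 0.0544, 'F', array([ 0.6,  0.1, -2.9]), 't', 21.05)
```

Request:
step_arm(series=[[-0.567,0.911,0,-0.124,0],[-0.567,0.911,0,-0.124,0],[-0.567,0.911,0,-0.124,0],[-0.567,0.911,0,-0.124,0],[-0.567,0.911,0,-0.124,0],[-0.567,0.911,0,-0.124,0],[-0.567,0.911,0,-0.124,0],[-0.567,0.911,0,-0.124,0],[-0.567,0.911,0,-0.124,0],[-0.567,0.911,0.06,-0.124,0],[-0.567,0.911,0.12,-0.124,0],[-0.567,0.911,0.12,-0.124,0]])

```text
clock: 22.25
position: [0.5108, -0.2993, 0.1112]
tcp_rot: [-2.671, -1.638, 0.007]
ft_force: [-1.0, 0.4, -2.0]
width: 0.0547
grip_force: 65.2
```

```bash
python3 - <<'E'
from h import *
import pickle
optics.read_camera('wrist'); c=snap('wrist'); pickle.dump(c,open('w15.pkl','wb')); save(c,'w15')
print(heldq(c,-.0175)); print(to(.5133,-.3007,.075,63.07))
E
```

```text
([[0.0472, 0.0005], [-0.0315, -0.0114]], 'px', [[394.2, 280.5], [355.0, 523.9]], array([0.04, 1.23]))
(array([-0.0014,  0.0011,  0.0995,  0.0001]), 'pos', array([ 0.5133, -0.3001,  0.1148]), 'ang', np.float64(63.08), 'down', array([-0.003 ,  0.0018, -1.    ]), 'w', 0.0544, 'F', array([ 0.1, -0.3, -2.1]), 't', 22.35)
```

Request:
step_arm(series=[[0,0,0,0,0],[0,0,0,0,0],[0,0,0,0,0]])

```text
clock: 22.65
position: [0.5148, -0.3008, 0.1171]
tcp_rot: [2.676, 1.643, 0.001]
ft_force: [0.3, 0.8, -3.1]
width: 0.0547
grip_force: 65.2
```

```bash
python3 -c "
from h import *
print(to(.5133,-.3007,.075,63.07))"
```

```text
(array([-0.0016, -0.0037,  0.1052,  0.0002]), 'pos', array([ 0.5148, -0.3008,  0.1171]), 'ang', np.float64(63.1), 'down', array([ 1.4e-03, -8.0e-04, -1.0e+00]), 'w', 0.0547, 'F', array([ 0.3,  0.8, -3.1]), 't', 22.65)
```

Request:
step_arm(series=[[-0.001,-0.002,0,0,0],[-0.001,-0.002,0.03,0,0],[-0.001,-0.002,0.045,0,0],[-0.001,-0.002,0.05,0,0],[-0.001,-0.002,0.05,0,0]])

```text
clock: 23.15
position: [0.5129, -0.3005, 0.0953]
tcp_rot: [-2.676, -1.643, 0.001]
ft_force: [-1.3, -0.4, -2.3]
width: 0.0542
grip_force: 65.3
```

Request:
step_arm(series=[[0.0005,0.0005,0.01,0,0],[0.0005,0.0005,0.02,0,0],[0.0005,0.0005,0.03,0,0],[0.0005,0.0005,0.04,0,0],[0.0005,0.0005,0.05,0,0],[0.0005,0.0005,0.05,0,0]])

```text
clock: 23.75
position: [0.5132, -0.3004, 0.0754]
tcp_rot: [-2.677, -1.643, 0.001]
ft_force: [-0.8, -0.5, -2.4]
width: 0.0546
grip_force: 65.3
```

```bash
python3 -c "
from h import *
print(to(.5133,-.3007,.0531,63.07), r.read_state()['moment'].round(2))
c=snap('wrist');im=cv2.cvtColor(c['frame'],cv2.COLOR_RGB2BGR)[120:384,150:350]; cv2.imwrite('pics/w16.png',cv2.resize(im,None,fx=2.2,fy=2.2,interpolation=cv2.INTER_CUBIC))"
```

```text
(array([-0.0005,  0.0005,  0.0558,  0.    ]), 'pos', array([ 0.5132, -0.3004,  0.0754]), 'ang', np.float64(63.08), 'down', array([-9.e-04,  5.e-04, -1.e+00]), 'w', 0.0546, 'F', array([-0.8, -0.5, -2.4]), 't', 23.75) [0.01 0.03 0.04]
```

View pics/w16.png

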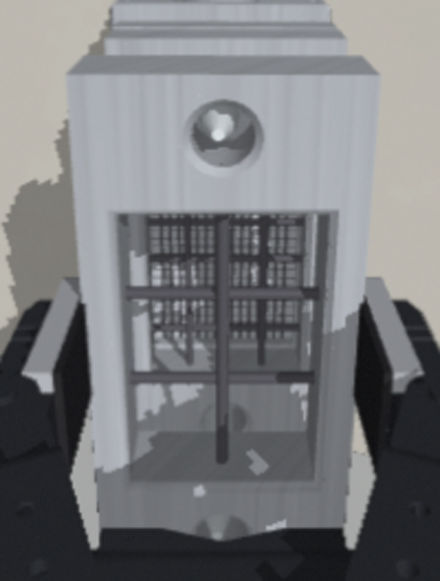

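Pins are through both of the coarse screen's holes at crop (222,130) and (220,525). I'll lower it.

Request:
step_arm(series=[[0,0,0.02,0,0],[0,0,0.035,0,0],[0,0,0.045,0,0],[0,0,0.05,0,0],[0,0,0.053,0,0],[0,0,0.055,0,0],[0,0,0.0565,0,0],[0,0,0.0565,0,0]])

```text
clock: 24.6
position: [0.5137, -0.3007, 0.0537]
tcp_rot: [2.677, 1.643, 0.0]
ft_force: [0.5, 0.6, -2.4]
width: 0.0546
grip_force: 65.3
```

Request:
step_arm(series=[[0,0,0.001,0,0],[0,0,0.002,0,0],[0,0,0.003,0,0],[0,0,0.003,0,0]])

```text
clock: 25.0
position: [0.5138, -0.3008, 0.0535]
tcp_rot: [2.677, 1.643, 0.0]
ft_force: [-4.3, 1.4, 11.1]
width: 0.0545
grip_force: 66.9
```

Request:
step_arm(series=[[0,0,0,0,0.82],[0,0,0,0,0.82],[0,0,0,0,0.82],[0,0,-0.04,0,0.82],[0,0,-0.1,0,0.82],[0,0,-0.2,0,0.82],[0,0,-0.32,0,0.82],[0,0,-0.37,0,0.82],[0,0,-0.37,0,0.82]])

```text
clock: 25.9
position: [0.5157, -0.3019, 0.2054]
tcp_rot: [2.672, 1.64, 0.005]
ft_force: [-0.4, -0.4, -0.4]
width: 0.07
grip_force: 0.0
```

Request:
step_arm(series=[[0.728,-0.238,0,0.123,0.82],[0.728,-0.238,0,0.123,0.82],[0.728,-0.238,0,0.123,0.82],[0.728,-0.238,0,0.123,0.82],[0.728,-0.238,0,0.123,0.82],[0.728,-0.238,0,0.123,0.82],[0.728,-0.238,0.06,0.123,0.82],[0.728,-0.238,0.15,0.123,0.82],[0.728,-0.238,0.15,0.123,0.82],[0.728,-0.238,0.15,0.123,0.82],[0.728,-0.238,0.15,0.123,0.82],[0.728,-0.238,0.15,0.123,0.82]])

```text
clock: 27.1
position: [0.5616, 0.0016, 0.1418]
tcp_rot: [2.943, 1.097, 0.003]
ft_force: [-0.4, -0.3, 0.6]
width: 0.0701
grip_force: 0.0
```

```bash
python3 - <<'E'
from h import *
import pickle
c=snap('wrist'); pickle.dump(c,open('w17.pkl','wb')); save(c,'w17')
q=plate(c,(.5612,.002),41.6,.04); print(q)
print(to(q[0][0],q[0][1],.0286,q[2]))
E
```

```text
(array([0.5613, 0.0024, 0.04  ]), 'ang', np.float64(41.88), 'dist', np.float64(0.0955), 'px', [[388.8, 206.5], [392.1, 384.2]], 'score', array([0.1 , 0.16]))
(array([ 0.0005, -0.0022,  0.2828, -0.0055]), 'pos', array([0.5615, 0.0016, 0.1417]), 'ang', np.float64(40.89), 'down', array([ 0.0022,  0.    , -1.    ]), 'w', 0.0698, 'F', array([-0.1, -0. ,  0.4]), 't', 27.15)
```

Request:
step_arm(series=[[0.001,-0.002,0.08,-0.0055,0.82],[0.001,-0.002,0.16,-0.0055,0.82],[0.001,-0.002,0.22,-0.0055,0.82],[0.001,-0.002,0.26,-0.0055,0.82],[0.001,-0.002,0.282,-0.0055,0.82],[0.001,-0.002,0.282,-0.0055,0.82],[0.001,-0.002,0.282,-0.0055,0],[0.001,-0.002,0.282,-0.0055,0],[0.001,-0.002,0.282,-0.0055,0],[0.001,-0.002,0.282,-0.0055,0],[0.001,-0.002,0.282,-0.0055,0]])

```text
clock: 28.25
position: [0.5615, 0.0029, 0.0289]
tcp_rot: [2.933, 1.124, 0.004]
ft_force: [0.0, -0.9, 7.8]
width: 0.0542
grip_force: 63.4
```

Request:
step_arm(series=[[0,0,-0.03,0,0],[0,0,-0.08,0,0],[0,0,-0.16,0,0],[0,0,-0.26,0,0],[0,0,-0.34,0,0],[0,0,-0.34,0,0],[0,0,-0.34,0,0],[0,0,-0.34,0,0]])

```text
clock: 29.05
position: [0.5593, 0.003, 0.1625]
tcp_rot: [-2.933, -1.124, 0.003]
ft_force: [0.8, 1.2, -2.5]
width: 0.0539
grip_force: 64.2
```

```bash
python3 - <<'E'
from h import *
import pickle
c=snap('wrist'); pickle.dump(c,open('w18.pkl','wb')); save(c,'w18')
print(heldq(c,-.0095)); print(to(.5135,-.3006,.115,63.07))
E
```

```text
([[0.0473, -0.0001], [-0.0491, -0.0004]], 'px', [[392.7, 271.3], [391.5, 547.5]], array([0.09, 0.14]))
(array([-0.592 ,  0.4884,  0.1183, -0.1175]), 'pos', array([0.5592, 0.003 , 0.1622]), 'ang', np.float64(41.93), 'down', array([-0.0025, -0.    , -1.    ]), 'w', 0.0537, 'F', array([-0.5, -0. , -2.1]), 't', 29.1)
```

Request:
step_arm(series=[[-0.594,0.487,0,-0.1175,0],[-0.594,0.487,0,-0.1175,0],[-0.594,0.487,0,-0.1175,0],[-0.594,0.487,0,-0.1175,0],[-0.594,0.487,0,-0.1175,0],[-0.594,0.487,0,-0.1175,0],[-0.594,0.487,0,-0.1175,0],[-0.594,0.487,0.06,-0.1175,0],[-0.594,0.487,0.12,-0.1175,0],[-0.594,0.487,0.12,-0.1175,0],[-0.594,0.487,0.12,-0.1175,0],[-0.594,0.487,0.12,-0.1175,0]])

```text
clock: 30.3
position: [0.5144, -0.3006, 0.1162]
tcp_rot: [2.677, 1.644, 0.001]
ft_force: [1.3, -0.2, -1.3]
width: 0.0538
grip_force: 64.2
```

Request:
step_arm(series=[[0,0,0,0,0],[0,0,0,0,0],[0,0,0,0,0],[0,0,0,0,0]])

```text
clock: 30.7
position: [0.5139, -0.3008, 0.1158]
tcp_rot: [2.677, 1.643, 0.0]
ft_force: [-0.4, 0.0, -2.8]
width: 0.0537
grip_force: 64.2
```

```bash
python3 - <<'E'
from h import *
import pickle
c=snap('wrist'); pickle.dump(c,open('w19.pkl','wb')); save(c,'w19')
print(heldq(c,-.0095)); print(to(.5134,-.3007,.0954,63.07))
E
```

```text
([[0.0471, 0.0004], [-0.049, -0.0001]], 'px', [[393.6, 272.3], [391.4, 547.4]], array([0.06, 0.14]))
(array([-0.0004, -0.001 ,  0.0508,  0.0001]), 'pos', array([ 0.5138, -0.3007,  0.1157]), 'ang', np.float64(63.08), 'down', array([ 3.e-04, -2.e-04, -1.e+00]), 'w', 0.0539, 'F', array([ 0.3, -1.1, -1.3]), 't', 30.75)
```

Request:
step_arm(series=[[0,-0.001,0.03,0,0],[0,-0.001,0.05,0,0],[0,-0.001,0.06,0,0],[0,-0.001,0.07,0,0],[0,-0.001,0.08,0,0],[0,-0.001,0.09,0,0],[0,-0.001,0.1,0,0],[0,-0.001,0.1,0,0],[0,-0.001,0.1,0,0]])

```text
clock: 31.65
position: [0.5135, -0.3006, 0.0755]
tcp_rot: [-2.678, -1.643, -0.0]
ft_force: [-0.4, 0.1, -3.1]
width: 0.054
grip_force: 64.2
```

```bash
python3 -c "
from h import *
print(to(.5133,-.3007,.0710,63.07), r.read_state()['moment'].round(2))
c=snap('wrist');im=cv2.cvtColor(c['frame'],cv2.COLOR_RGB2BGR)[120:384,150:350]; cv2.imwrite('pics/w20.png',cv2.resize(im,None,fx=2.2,fy=2.2,interpolation=cv2.INTER_CUBIC))"
```

```text
(array([-0.0005, -0.0002,  0.0112,  0.    ]), 'pos', array([ 0.5135, -0.3006,  0.0755]), 'ang', np.float64(63.07), 'down', array([ 0.,  0., -1.]), 'w', 0.054, 'F', array([-0.4,  0.1, -3.1]), 't', 31.65) [-0.06  0.04 -0.03]
```

View pics/w20.png

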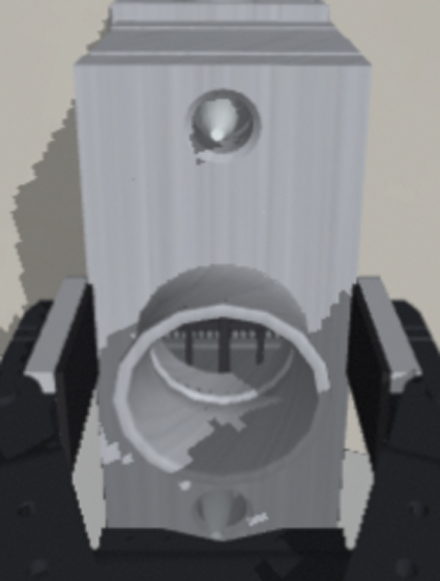

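The inlet plate is on both pins with its collar up. I'll lower the last 4–5 mm.

Request:
step_arm(series=[[0,0,0.004,0,0],[0,0,0.007,0,0],[0,0,0.009,0,0],[0,0,0.0105,0,0],[0,0,0.0115,0,0],[0,0,0.0115,0,0]])

```text
clock: 32.3
position: [0.5134, -0.3006, 0.0711]
tcp_rot: [2.678, 1.643, 0.0]
ft_force: [-0.5, 0.8, 1.9]
width: 0.054
grip_force: 64.6
```

Request:
step_arm(series=[[0,0,0.0005,0,0],[0,0,0.001,0,0],[0,0,0.001,0,0]])

```text
clock: 32.6
position: [0.5134, -0.3006, 0.0711]
tcp_rot: [2.678, 1.643, 0.0]
ft_force: [-1.9, 1.8, 6.1]
width: 0.0542
grip_force: 65.2
```

Request:
step_arm(series=[[0,0,0,0,0.82],[0,0,0,0,0.82],[0,0,0,0,0.82],[0,0,-0.03,0,0.82],[0,0,-0.07,0,0.82],[0,0,-0.15,0,0.82],[0,0,-0.25,0,0.82],[0,0,-0.35,0,0.82],[0,0,-0.35,0,0.82]])

```text
clock: 33.5
position: [0.5164, -0.3023, 0.2172]
tcp_rot: [2.67, 1.639, 0.007]
ft_force: [-0.1, 0.2, 1.0]
width: 0.0701
grip_force: 0.0
```

Request:
step_arm(series=[[0.5,-0.4,0,0,0.82],[0.5,-0.4,0,0,0.82],[0.5,-0.4,0,0,0.82],[0.5,-0.4,0,0,0.82],[0.5,-0.4,0,0,0.82],[0.5,-0.4,0,0,0.82],[0.5,-0.4,0,0,0.82],[0.5,-0.4,0,0,0.82]])

```text
clock: 34.3
position: [0.4618, -0.0504, 0.2108]
tcp_rot: [2.677, 1.643, 0.001]
ft_force: [-0.1, -1.1, 0.1]
width: 0.0698
grip_force: 0.0
```

```bash
python3 - <<'E'
from h import *
c=snap('scene'); d=snap('top')
a=np.hstack([cv2.resize(c['frame'][120:280,180:400],None,fx=1.8,fy=2*.9,interpolation=cv2.INTER_CUBIC),cv2.resize(d['frame'][130:290,210:420],None,fx=1.8,fy=1.8,interpolation=cv2.INTER_CUBIC)])
cv2.imwrite('pics/fin.png',cv2.cvtColor(a,cv2.COLOR_RGB2BGR)); print(a.shape, r.read_state()['clock'])
E
```

```text
(288, 774, 3) 34.4
```

View pics/fin.png

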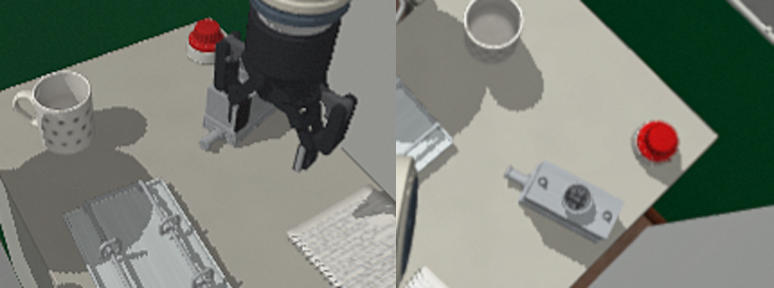

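The top view shows the stack seated on the base, with the collar up at (577,200) and pin tips in both holes at (543,183) and (607,216). The mug and timer have not moved. I'll hand it in.

```bash
python3 -c "
from workcell import r
print(r.close_job())"
```

```text
the job is handed in; nothing more can be done
None
```

The strainer is rebuilt and handed in at about 34 s: fine, medium, coarse, then the inlet plate collar up, each lowered onto both pins until light contact (about 5–11 N) and then released; mug and timer untouched.

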